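# Stack two optical filters with a separator between

## Robot

A 7-joint arm with a two-finger parallel gripper is mounted at the origin on the work surface. World frame = base frame: x ahead of the robot, y to its left, z up, the work surface at z = 0. Lengths are in m, angles in rad, forces in N, time in s.
With the tool pointing down it reaches from about 0.4 to 0.85 m from the base axis. Payload 10.4 kg.
Tool frame: the origin (TCP) lies at the very end of the fingers, on their centre line; the grasp point (between the pads) lies 19 mm behind it; z points along the fingers, y is the line along which they close (so a half turn about z gives the same grasp; the last joint's range is limited). The gripper opens to 85 mm and grips with 20 to 120 N. Pads are 22 mm wide; open, the fingers measure 114 mm over their backs; the gripper's body (76 mm by 85 mm) begins 54 mm behind the grasp point. The pads swing forward as they close: fully open they stand 13 mm farther back than shut.
Start: joints at [-1.318, 0.332, -0.065, 1.46, 0.022, 1.35, -0.088], TCP at [0.17, 0.601, 0.231] pointing down, gripper open.
Joint ranges: [-2.6, 2.6], [-0.5, 2.12], [-1.47, 1.34], [0.16, 2.42], [-1.27, 4.41], [0.06, 2.06], [-2.6, 2.6]. Speed limits (rad/s): [2.22, 2.22, 2.79, 2.79, 3.14, 3.14, 3.14].

## Interface

Orientations are given as [roll, pitch, yaw] about the fixed x, y, z axes, in that order (R = Rz(yaw) Ry(pitch) Rx(roll)).
In Python, from bench import env gives the robot as it stands. The module is installed in compiled form; this text tells all that it offers.
- The arm moves only by the tool step_arm, never from a script. Its argument "moves" is a list of rows, each a list of 5 numbers: the opening, from 0 (shut) to 1 (fully open), then the shift along the world's x, y, z each as a share of 0.5 m, from -1 to 1, then the turn about the world's z as a share of pi rad, from -1 to 1. A call has 1 to 8 rows; each row is the pose to reach, as a shift and turn from the pose commanded when the call began, turning the shorter way round; what a row does not reach only later rows make up. A row lasts 1/10 s, in which the tool goes at most 50 mm and 8.59 degrees, less where a joint would pass 70% of its speed; a pose out of reach is approached as far as the arm can. A call with a number of a shift or a turn outside -1 to 1 is refused whole. A call with a gripper value outside its range is refused whole. The fingers move at their own pace and stop on an object; the grip force is fixed at half the most. Time passes only in rows, so rows that repeat a pose let the fingers close. It gives the time, the measured TCP pose, the force, the opening and the grip force at its end, in the units of the state.
- env.get_obs(): the state, without advancing time (a new reading comes with each control period).
- env.grab_frame(name): name is "side" or "top"; returns a dict with "frame" (400x640x3 uint8, red, green, blue), "z_map" (400x640 float32, m along the optical axis (not along the pixel's ray), 0 where there is no reading), "K" (3x3 intrinsics, pixels), "extrinsics" (4x4, takes a point from world to camera coordinates). Camera axes: x right, y down, z forward; pixel columns grow to the right and rows downward; lengths in m; the calibration is good to about 2 mm. A picture is of the moment at which its call begins.
- env.close_job(): hands the job in; it is judged then, once.
The state is a dict: "time": time; "joint_positions": joint angles; "dq": joint speeds; "joint_efforts": joint torques, N m; "tool_pos": TCP position; "tcp_rot": TCP orientation; "wrist_force": force on the tool from outside, world axes, zero at the start; "moment": the same for the moment, N m; "finger_gap": finger opening in m; "grip_force": force on a finger pad.
Only numpy, scipy, OpenCV 4.12 (cv2) and the standard library are available. Lean on these libraries where they do the work, as an engineer would, in place of code of your own. Each camera call takes 0.05 s, during which the arm holds its last target. There are 200 camera calls.

## Task

Put the amber filter away in the cradle on top of the green one, with the white separator sheet between them: lay the separator on the green filter first and let go of it, then set the amber filter on it, all squarely in line with the cradle between its end stops. The glass is delicate: grip the amber filter lightly, set it down softly without dropping it or pressing it down hard, never let the two filters touch, and leave the blue filter and the other things on the bench alone.

Things in the scene. Friction and masses are not known exactly. Their poses are not given: they have to be found in the camera images.
- cradle: Storage cradle, fixed to the bench. Aluminium bar 124 (x) x 30 (y) x 20 mm high; the stack lies on its top. White end stops (8 mm thick, 50 wide, 48 high) centred at x = -54 and +54 mm leave 100 mm between them. Long sides open: plates overhang the bar there, so fingers pass beside it. Origin at the centre of the underside, x along the bar, z up.
- green_filter: Green glass filter plate, 84 x 44 x 6 mm, about 55 g; origin at the centre of its underside, x along its length. It already lies in the cradle, loose, long side along the bar, underside 20 mm above the bench. Narrower than the separator, which is narrower than the amber filter (5 mm a side each), so fingertips may reach a little below the plate they hold.
- separator: White rigid plastic separator sheet, 88 x 54 x 5 mm, about 52 g; origin at the centre of its underside, x along the 88 mm length, y along the 54 mm width. It starts loose and flat on a grey foam rest. Its two ends are alike, so it may go in either way round.
- amber_filter: Amber (orange) glass filter plate, 84 x 64 x 6 mm, about 80 g; origin at the centre of its underside, x along the 84 mm length, y along the 64 mm width. It starts loose and flat on a grey foam rest. Delicate: 20 to 40 N per finger is safe, over 50 N too hard; not to be pressed down with more than 25 N nor let fall over 10 mm. Either way round is right.
- blue_filter: Blue glass filter plate, 84 x 64 x 6 mm, about 80 g; origin at the centre of its underside, x along the 84 mm length, y along the 64 mm width. It lies on another grey foam rest and stays there.
- pad_white: Grey foam rest, 70 (x) x 30 (y) x 20 mm high, fixed to the bench; origin at the centre of its underside, x along its length, parallel to the length of the plate lying centred on it. The white separator starts on it.
- pad_amber: Grey foam rest, 70 (x) x 30 (y) x 20 mm high, fixed to the bench; origin at the centre of its underside, x along its length, parallel to the length of the plate lying centred on it. The amber filter starts on it.
- pad_blue: Grey foam rest, 70 (x) x 30 (y) x 20 mm high, fixed to the bench; origin at the centre of its underside, x along its length, parallel to the length of the plate lying centred on it. The blue filter lies on it.
- bottle: Brown glass bottle, 60 mm across, 120 mm tall, loose; origin under its centre. Bystander.
- beaker: Clear beaker, 70 mm across, 85 mm tall, loose; origin under its centre. Bystander.
- jar: White jar with blue cap, 60 mm across, 70 mm tall, loose; origin under its centre. Bystander.
- screwdriver: Screwdriver lying on the bench beyond the cradle, loose; x along its length. Bystander.
- lens_cap: Yellow round lens cap, 60 mm across, 18 mm high, loose; origin under its centre. Bystander.
Mind the look-alikes: they are no part of the job. There is more than one size of the green_filter; the job needs the middle-sized.

How it is judged:
By the outcome, as a careful person would: the job done as asked, in the order asked, and still so for the second after the job is handed in, with the robot touching nothing.
It also fails if it takes over 72 s, if anything falls off the work surface, if the arm or the gripper's body presses on something with over 40 N, if the wrist force passes 120 N, or if a joint passes its speed limit or range.

## Working session

There is one attempt and no reset: what is moved stays moved. The work goes in short steps, Python scripts to look and compute and a tool call to move; the robot and the scene stay as the last step left them, time stands still between calls to the robot, and variables do not carry over. Pictures are saved under pics/ and viewed, at most 10 in all, crops included, and the job is handed in when it is done.

Besides the shell and the picture viewer there is one more tool, called after "Emit:" in YAML: its name, and indented under it one key for each argument. step_arm: Moves the arm, as the interface text tells. Its arguments: {"type":"object","properties":{"moves":{"type":"array","items":{"type":"array","items":{"type":"number"}}}},"required":["moves"]}

```bash
mkdir -p pics
python3 - <<'E'
from bench import env
import cv2,numpy as np
o=env.get_obs();print({k:np.round(v,3) for k,v in o.items()})
for n in("top","side"):
    f=env.grab_frame(n);np.savez(f"{n}0.npz",**f);cv2.imwrite(f"pics/{n}0.png",f["frame"][:,:,::-1])
    print(n,f["K"].round(1).tolist(),f["extrinsics"].round(3).tolist())
E
```

```text
{'time': np.float64(0.0), 'joint_positions': array([-1.318,  0.333, -0.065,  1.461,  0.022,  1.35 , -0.089]), 'dq': array([ 0.001,  0.001,  0.   , -0.   , -0.   , -0.002,  0.   ]), 'joint_efforts': array([-1.0000e-03, -6.2545e+01,  4.8000e-02, -3.9160e+01,  1.6000e-02,
        1.0000e-02,  0.0000e+00]), 'tool_pos': array([0.17 , 0.601, 0.231]), 'tcp_rot': array([-3.14 ,  0.   ,  2.866]), 'wrist_force': array([-0.3 ,  0.05, -0.4 ]), 'moment': array([-0.014, -0.016,  0.039]), 'grip_force': np.float64(0.0), 'finger_gap': np.float64(0.085)}
top [[379.9, 0.0, 317.1], [0.0, 379.9, 199.1], [0.0, 0.0, 1.0]] [[0.021, -1.0, 0.015, -0.024], [-0.99, -0.023, -0.142, 0.561], [0.142, -0.012, -0.99, 1.103], [0.0, 0.0, 0.0, 1.0]]
side [[372.6, 0.0, 317.2], [0.0, 372.6, 207.2], [0.0, 0.0, 1.0]] [[0.983, -0.183, -0.017, -0.563], [-0.117, -0.554, -0.824, 0.081], [0.141, 0.813, -0.566, 1.123], [0.0, 0.0, 0.0, 1.0]]
```

View pics/top0.png

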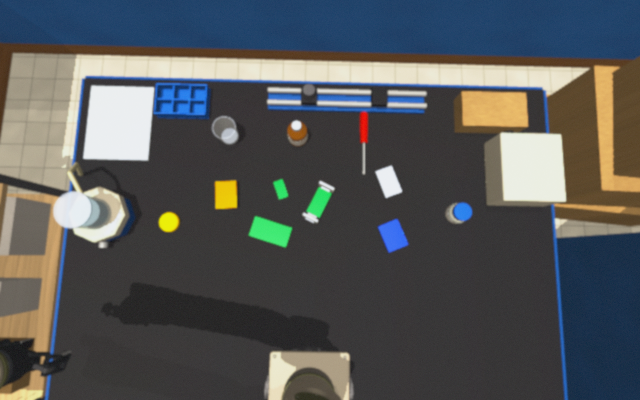

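View pics/side0.png

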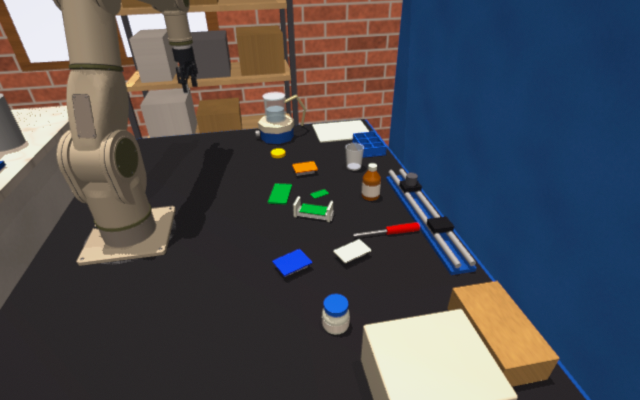

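Top view, listed with pixels:
- **Greens:** small (280,189), large (270,231), and the middle-sized one in the cradle between white stops (319,202). I choose the last.
- **Whites:** separator (388,181), as opposed to the big sheet (118,122), the jar and the box.
- **Amber:** plate (226,194), as opposed to the yellow cap (169,222).
- **Blue:** (393,236), which stays where it is.

```bash
cat > h.py <<'E'
import cv2,numpy as np
def ray(f,uv,z):
    uv=np.atleast_2d(uv).astype(float);K,E=f["K"],f["extrinsics"];R,t=E[:3,:3],E[:3,3]
    c=-R.T@t;d=np.c_[uv,np.ones(len(uv))]@np.linalg.inv(K).T@R
    return c+d*((z-c[2])/d[:,2])[:,None]
def mask(f,col):
    h=cv2.cvtColor(f["frame"],cv2.COLOR_RGB2HSV)
    lo,hi={"amber":((8,150,90),(24,255,255)),"green":((50,120,60),(80,255,255)),"blue":((105,150,80),(130,255,255)),"white":((0,0,140),(179,60,255))}[col]
    return cv2.inRange(h,lo,hi)
def find(f,col,z,xy,r=0.06,amin=20):
    """blobs near xy, on plane z: centre (mean of hull rect), sizes, yaw of long side"""
    out=[]
    for c in cv2.findContours(mask(f,col),cv2.RETR_EXTERNAL,cv2.CHAIN_APPROX_NONE)[0]:
        if cv2.contourArea(c)<amin: continue
        p=ray(f,c.reshape(-1,2),z)[:,:2]
        (cx,cy),(w,h),a=cv2.minAreaRect((p*1000).astype(np.float32))
        if w<h: w,h,a=h,w,a+90
        m=cv2.moments((p*1000).astype(np.float32).reshape(-1,1,2))
        q=np.array([m["m10"],m["m01"]])/m["m00"]
        if np.hypot(*(q/1000-xy))<r: out.append((q.round(1).tolist(),round(w,1),round(h,1),round((a+90)%180-90,1)))
    return out
E
python3 - <<'E'
from h import *
T=dict(np.load("top0.npz"));S=dict(np.load("side0.npz"))
for n,c,z,uv in(("amber","amber",.026,(226,194)),("sep","white",.025,(388,181)),("green","green",.026,(319,202)),("stops","white",.048,(319,202)),("blue","blue",.026,(393,236))):
    g=ray(T,uv,z)[0,:2];print(n,g.round(3))
    for f in(T,S):print("   ",find(f,c,z,g,.08 ,8))
a=T["frame"][150:260,190:430,::-1];b=S["frame"][130:290,240:420,::-1]
a=cv2.resize(a,None,fx=3.3,fy=3.3,interpolation=cv2.INTER_CUBIC)
cv2.imwrite("pics/crop.png",a)
for n,uv in(("bottle",(297,130)),("beaker",(225,130)),("jar",(460,212)),("cap",(169,222)),("drv tip",(363,173)),("smallg",(280,189)),("bigg",(270,231))):print(n,ray(T,uv,.02)[0].round(3))
E
```

```text
amber [0.572 0.265]
    [([531.7, 247.2], 42.6, 13.4, -68.3), ([595.7, 269.2], 89.3, 69.9, 3.4)]
    [([573.3, 265.3], 89.6, 81.4, 3.2)]
sep [ 0.625 -0.229]
    [([623.9, -230.1], 91.1, 57.3, 21.6)]
    [([625.4, -232.0], 91.0, 58.4, 21.4)]
green [ 0.554 -0.018]
    [([554.4, -17.1], 85.0, 48.9, -25.3)]
    [([556.0, -17.1], 84.6, 51.2, -25.7)]
stops [ 0.551 -0.018]
    [([505.3, 7.7], 47.8, 22.6, 64.6), ([599.6, -37.7], 49.8, 19.1, 64.3)]
    [([587.8, -67.5], 96.5, 93.3, 69.7), ([503.4, -8.3], 104.4, 14.2, 74.4)]
blue [ 0.456 -0.243]
    [([458.4, -241.9], 87.9, 68.6, 22.9)]
    [([459.4, -244.4], 88.0, 71.2, 23.8)]
bottle [0.782 0.056 0.02 ]
beaker [0.776 0.281 0.02 ]
jar [ 0.534 -0.451  0.02 ]
cap [0.484 0.433 0.02 ]
drv tip [ 0.649 -0.153  0.02 ]
smallg [0.593 0.102 0.02 ]
bigg [0.463 0.128 0.02 ]
```

View pics/crop.png

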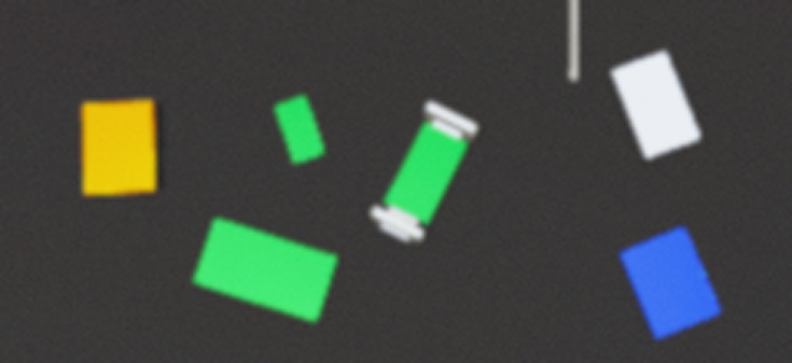

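The crop confirms the choices: the mid-sized green is between the stops, with the white separator to the right and the amber plate to the left. The amber hue range needs widening and the cradle centre needs refining.

```bash
sed -i 's/(24,255,255)/(33,255,255)/' h.py
python3 - <<'E'
from h import *
T=dict(np.load("top0.npz"));S=dict(np.load("side0.npz"))
for f in(T,S):
    print("amber",find(f,"amber",.026,(.573,.265),.06,60))
    E=f["extrinsics"];zm=f["z_map"];v,u=np.indices(zm.shape)
    p=np.stack([u,v,np.ones_like(u)],-1)@np.linalg.inv(f["K"]).T*zm[...,None]
    w=(p-E[:3,3])@E[:3,:3]
    near=np.hypot(w[...,0]-.553,w[...,1]+.016)<.075
    for zl in(.041,.045):
        q=w[near&(w[...,2]>zl)]; 
        a=q[q[:,0]>.553];b=q[q[:,0]<.553]
        print(zl,len(a),len(b),a.mean(0).round(4),b.mean(0).round(4),((a.mean(0)+b.mean(0))/2).round(4),np.linalg.norm(a.mean(0)-b.mean(0)).round(4),q[:,2].max())
    # bright top faces
    h=cv2.cvtColor(f["frame"],cv2.COLOR_RGB2GRAY);
    for name,xy in(("sep",(.6245,-.231)),("amb",(.573,.265)),("grn",(.555,-.017))):
        q=w[(np.hypot(w[...,0]-xy[0],w[...,1]-xy[1])<.06)&(w[...,2]>.022)&(w[...,2]<.032)]
        r=cv2.minAreaRect((q[:,:2]*1000).astype(np.float32));print(name,q.mean(0).round(4),np.round(r[0],1),np.round(r[1],1),round(r[2],1))
E
```

```text
amber [([571.6, 266.2], 89.5, 69.9, 3.4)]
0.041 48 47 [ 0.6012 -0.0403  0.0459] [0.5043 0.0065 0.0463] [ 0.5528 -0.0169  0.0461] 0.1076 0.053533099192730034
0.045 32 33 [ 0.6016 -0.0399  0.0469] [0.5052 0.0083 0.0473] [ 0.5534 -0.0158  0.0471] 0.1078 0.053533099192730034
sep [ 0.6232 -0.2317  0.0245] [ 622.9 -231. ] [87.9 54.6] 21.1
amb [0.5702 0.2653 0.0249] [571.1 265.4] [84.2 62.1] 3.3
grn [ 0.5539 -0.0187  0.0252] [549.6 -16.3] [ 43.9 108.1] 63.9
amber [([573.3, 265.3], 89.6, 81.4, 3.2)]
0.041 33 32 [ 0.6042 -0.0443  0.0463] [0.5072 0.0022 0.0461] [ 0.5557 -0.0211  0.0462] 0.1075 0.05005627360532006
0.045 26 22 [ 0.6045 -0.0429  0.0472] [0.507  0.0031 0.0476] [ 0.5558 -0.0199  0.0474] 0.1078 0.05005627360532006
sep [ 0.6251 -0.2343  0.0249] [ 625.5 -232.4] [90.4 55.7] 21.9
amb [0.5738 0.2619 0.0255] [574.  263.8] [84.4 69.5] 4.6
grn [ 0.5537 -0.0208  0.0257] [556.7 -18.9] [ 47.9 113.5] 64.1
```

Emit:
step_arm:
  moves:
    - [1,0.36,-0.66,0,0.1]
    - [1,0.36,-0.66,0,0.1]
    - [1,0.36,-0.66,0,0.1]
    - [1,0.36,-0.66,0,0.1]
    - [1,0.36,-0.66,0,0.1]
    - [1,0.36,-0.66,0,0.1]
    - [1,0.36,-0.66,0,0.1]
    - [1,0.36,-0.66,0,0.1]

```text
time: 0.9
tool_pos: [0.3519, 0.2674, 0.2313]
tcp_rot: [-3.141, 0.0, -3.108]
wrist_force: [-0.1, 0.4, -0.3]
finger_gap: 0.0854
grip_force: 0.0
```

Emit:
step_arm:
  moves:
    - [1,0.36,-0.66,0,0.107]
    - [1,0.36,-0.66,0,0.107]
    - [1,0.36,-0.66,0,0.107]
    - [1,0.36,-0.66,0,0.107]
    - [1,0.36,-0.66,0,0.107]
    - [1,0.36,-0.66,0,0.107]
    - [1,0.36,-0.66,0,0.107]
    - [1,0.36,-0.66,0,0.107]

```text
time: 1.7
tool_pos: [0.5308, -0.0615, 0.2313]
tcp_rot: [-3.141, 0.0, -2.768]
wrist_force: [0.9, -0.2, -0.6]
finger_gap: 0.0855
grip_force: 0.0
```

Emit:
step_arm:
  moves:
    - [1,0.188,-0.344,-0.1,0]
    - [1,0.188,-0.344,-0.1,0]
    - [1,0.188,-0.344,-0.1,0]
    - [1,0.188,-0.344,-0.1,0]
    - [1,0.188,-0.344,-0.1,0]
    - [1,0.188,-0.344,-0.22,0]
    - [1,0.188,-0.344,-0.3,0]
    - [1,0.188,-0.344,-0.3,0]

```text
time: 2.5
tool_pos: [0.6201, -0.2281, 0.0745]
tcp_rot: [3.134, -0.009, -2.767]
wrist_force: [-0.9, 0.5, -0.5]
finger_gap: 0.0855
grip_force: 0.0
```

Emit:
step_arm:
  moves:
    - [1,0,0,-0.06,0]
    - [1,0,0,-0.12,0]
    - [1,0,0,-0.15,0]
    - [1,0,0,-0.15,0]
    - [1,0,0,-0.15,0]
    - [1,0,0,-0.15,0]

```text
time: 3.1
tool_pos: [0.6254, -0.2311, 0.0086]
tcp_rot: [-3.14, 0.002, -2.767]
wrist_force: [-0.1, -0.1, 0.3]
finger_gap: 0.0854
grip_force: 0.0
```

```bash
cat > look.py <<'E'
from bench import env
from h import *
import sys
n=sys.argv[1];fs={}
ims=[]
u0,v0,u1,v1=map(int,sys.argv[2:6]);s=[]
o=env.get_obs();print({k:np.round(o[k],4).tolist() for k in("time","tool_pos","tcp_rot","finger_gap","grip_force","wrist_force")},np.round(o["joint_positions"],2))
for c,b in(("top",sys.argv[2:6]),("side",sys.argv[6:10])):
    f=env.grab_frame(c);np.savez(f"{c}_{n}.npz",**f);a,d,e,g=map(int,b)
    im=f["frame"][d:g,a:e,::-1];k=min(395/im.shape[1],590/im.shape[0]);im=cv2.resize(im,None,fx=k,fy=k,interpolation=cv2.INTER_CUBIC)
    ims.append(cv2.copyMakeBorder(im,0,590-im.shape[0],0,395-im.shape[1],cv2.BORDER_CONSTANT))
cv2.imwrite(f"pics/{n}.png",np.hstack(ims))
E
python3 look.py g1 330 120 450 240 290 170 410 290
```

```text
{'time': 3.1, 'tool_pos': [0.6254, -0.2311, 0.0086], 'tcp_rot': [-3.14, 0.0023, -2.767], 'finger_gap': 0.0854, 'grip_force': 0.0, 'wrist_force': [-0.075, -0.057, 0.3128]} [-0.13  0.69  0.58  1.58 -0.42  1.    2.52]
```

View pics/g1.png

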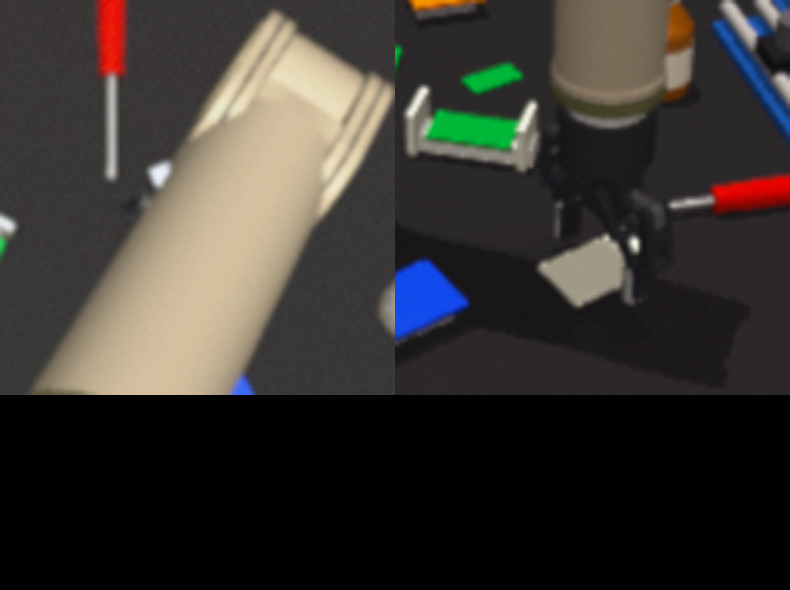

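Fingers straddle the separator (side half, plate at about (590,270)), and it is clear all round. I'll close gently and learn how the opening command relates to force.

Emit:
step_arm:
  moves:
    - [0.64,0,0,-0.006,0]
    - [0.64,0,0,-0.006,0]
    - [0.64,0,0,-0.006,0]
    - [0.64,0,0,-0.006,0]

```text
time: 3.6
tool_pos: [0.6242, -0.2306, 0.0033]
tcp_rot: [3.141, -0.0, -2.767]
wrist_force: [0.0, -0.0, -0.1]
finger_gap: 0.0551
grip_force: 0.0
```

Emit:
step_arm:
  moves:
    - [0.62,0,0,0,0]
    - [0.62,0,0,0,0]
    - [0.62,0,0,0,0]

```text
time: 3.9
tool_pos: [0.6242, -0.2307, 0.0035]
tcp_rot: [3.142, 0.0, -2.767]
wrist_force: [-0.5, 0.6, 2.3]
finger_gap: 0.0535
grip_force: 23.2
```

Emit:
step_arm:
  moves:
    - [0.6,0,0,0,0]
    - [0.6,0,0,0,0]
    - [0.6,0,0,0,0]

```text
time: 4.2
tool_pos: [0.6242, -0.2307, 0.0037]
tcp_rot: [3.141, 0.0, -2.767]
wrist_force: [-2.2, 0.5, 4.6]
finger_gap: 0.0525
grip_force: 60.0
```

Emit:
step_arm:
  moves:
    - [0.6,0,0,0.03,0]
    - [0.6,0,0,0.1,0]
    - [0.6,0,0,0.2,0]
    - [0.6,0,0,0.2,0]
    - [0.6,0,0,0.2,0]

```text
time: 4.7
tool_pos: [0.6251, -0.2309, 0.1055]
tcp_rot: [-3.14, 0.003, -2.767]
wrist_force: [0.1, -0.6, -1.4]
finger_gap: 0.0524
grip_force: 60.2
```

Emit:
step_arm:
  moves:
    - [0.6,-0.14,0.428,0,-0.262]
    - [0.6,-0.14,0.428,0,-0.262]
    - [0.6,-0.14,0.428,0,-0.262]
    - [0.6,-0.14,0.428,0,-0.262]
    - [0.6,-0.14,0.428,0,-0.262]
    - [0.6,-0.14,0.428,0,-0.262]
    - [0.6,-0.14,0.428,0,-0.262]
    - [0.6,-0.14,0.428,0,-0.262]

```text
time: 5.5
tool_pos: [0.5539, -0.0172, 0.1029]
tcp_rot: [-3.141, -0.0, 2.695]
wrist_force: [0.0, -0.6, -0.7]
finger_gap: 0.0526
grip_force: 60.2
```

```bash
python3 look.py c1 260 140 380 260 260 150 380 270
```

```text
{'time': 5.5, 'tool_pos': [0.5539, -0.0172, 0.1029], 'tcp_rot': [-3.1407, -0.0004, 2.6952], 'finger_gap': 0.0526, 'grip_force': 60.2106, 'wrist_force': [0.0002, -0.5968, -0.6892]} [-0.74  0.37  0.82  1.84 -0.31  1.07  1.33]
```

View pics/c1.png

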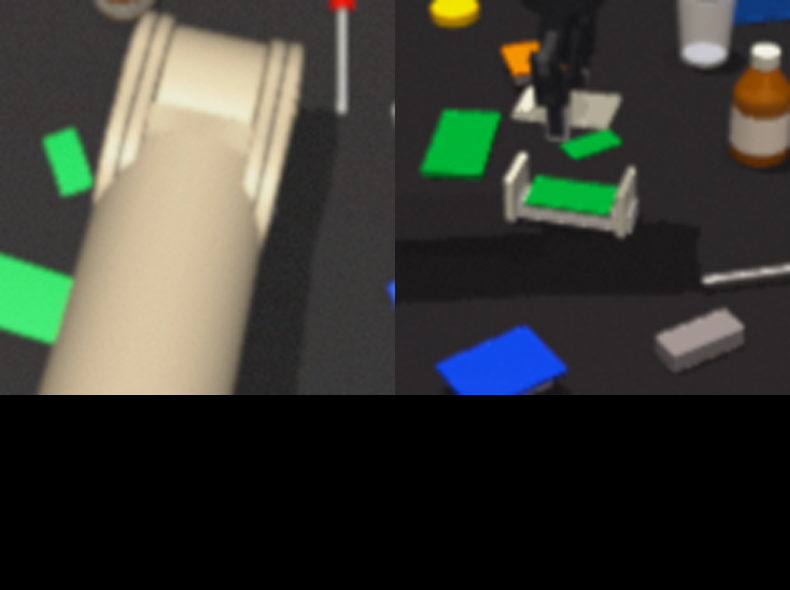

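Side half: the separator is held parallel to the cradle, at about (570,105) above the cradle at (570,195). I'll measure its offset along the bar against the stops in the same frame.

```bash
cat > rel.py <<'E'
from h import *
import sys
n,zlo,zhi,zs=sys.argv[1],*map(float,sys.argv[2:5])
f=dict(np.load(f"side_{n}.npz"));E=f["extrinsics"];zm=f["z_map"];v,u=np.indices(zm.shape)
w=((np.stack([u,v,np.ones_like(u)],-1)@np.linalg.inv(f["K"]).T*zm[...,None])-E[:3,3])@E[:3,:3]
a=np.radians(-25.6);U=np.array([np.cos(a),np.sin(a)]);V=np.array([-U[1],U[0]])
d=w[...,:2]-[.554,-.0175];s,t=d@U*1000,d@V*1000
col=mask(f,sys.argv[5])>0 if sys.argv[5]!="white" else cv2.inRange(cv2.cvtColor(f["frame"],cv2.COLOR_RGB2HSV),(0,0,100),(179,90,255))>0
m=col&(abs(s)<70)&(abs(t)<60)&(w[...,2]>zlo)&(w[...,2]<zhi)
print("plate",m.sum(),"s",np.percentile(s[m],[0,1,99,100]).round(1),"t",np.percentile(t[m],[0,1,50,99,100]).round(1),"z",np.median(w[...,2][m]).round(4))
# edges by colour rays at the plate's top plane zs
c=max(cv2.findContours(m.astype(np.uint8),cv2.RETR_EXTERNAL,cv2.CHAIN_APPROX_NONE)[0],key=cv2.contourArea)
p=ray(f,c.reshape(-1,2),zs)[:,:2]-[.554,-.0175];print("ray s",((p@U).min()*1000).round(1),((p@U).max()*1000).round(1),"t",((p@V).min()*1000).round(1),((p@V).max()*1000).round(1))
m=(abs(s)<70)&(abs(t)<26)&(w[...,2]>.036)&(w[...,2]<.05)
for k in(s<-35,s>35):
    print("stop",(m&k).sum(),"s",np.percentile(s[m&k],[0,2,50,98,100]).round(1),"t",np.percentile(t[m&k],[2,50,98]).round(1))
E
python3 rel.py c1 .112 .132 .1245 white
```

```text
plate 199 s [-43.1 -42.1  45.   45.6] t [-32.5 -29.9  -9.   27.5  27.6] z 0.124
ray s 1.2 45.5 t -34.7 25.6
stop 37 s [-55.8 -55.2 -49.3 -47.  -46.6] t [-24.3  -3.4  22.2]
stop 38 s [52.  52.5 57.5 60.1 60.2] t [-24.4  -9.6  24.8]
```

Emit:
step_arm:
  moves:
    - [0.6,0.002,0,-0.08,0]
    - [0.6,0.002,0,-0.13,0]
    - [0.6,0.002,0,-0.16,0]
    - [0.6,0.002,0,-0.17,0]
    - [0.6,0.002,0,-0.174,0]
    - [0.6,0.002,0,-0.174,0]
    - [0.6,0.002,0,-0.174,0]

```text
time: 6.3
tool_pos: [0.5559, -0.0166, 0.0174]
tcp_rot: [3.14, 0.001, 2.693]
wrist_force: [-0.0, -0.4, -0.9]
finger_gap: 0.0525
grip_force: 60.2
```

```bash
python3 look.py c2 260 140 380 260 280 170 350 240; python3 rel.py c2 .028 .046 .039 white
```

```text
{'time': 6.3, 'tool_pos': [0.5559, -0.0166, 0.0174], 'tcp_rot': [3.1405, 0.0013, 2.6931], 'finger_gap': 0.0525, 'grip_force': 60.1913, 'wrist_force': [-0.0374, -0.4292, -0.919]} [-0.66  0.5   0.74  1.89 -0.42  0.91  1.41]
plate 260 s [-55.6 -53.6  60.1  60.6] t [-38.7 -31.7  -7.1  28.6  31.5] z 0.0383
ray s 1.8 64.0 t -34.8 28.3
stop 57 s [-55.6 -55.4 -48.2 -35.1 -35.1] t [-25.5  -5.   23. ]
stop 75 s [35.3 35.5 53.1 60.1 60.2] t [-24.7  -5.2  22.4]
```

View pics/c2.png

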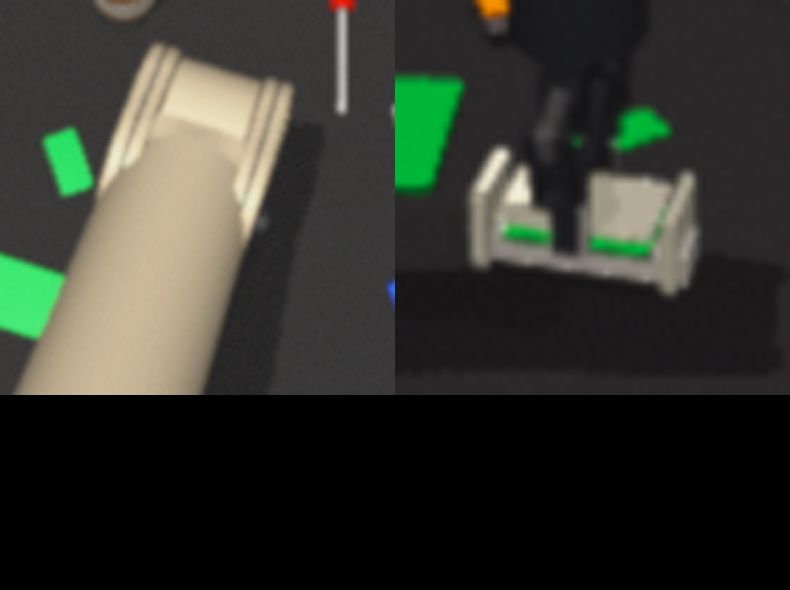

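The plate sits between the stops (side half, stops at x of about 490 and 680) with gaps at both ends. Lowering slowly.

Emit:
step_arm:
  moves:
    - [0.6,0,0,-0.002,0]
    - [0.6,0,0,-0.004,0]
    - [0.6,0,0,-0.006,0]
    - [0.6,0,0,-0.008,0]
    - [0.6,0,0,-0.009,0]
    - [0.6,0,0,-0.01,0]
    - [0.6,0,0,-0.01,0]
    - [0.6,0,0,-0.01,0]

```text
time: 7.2
tool_pos: [0.5552, -0.0166, 0.0113]
tcp_rot: [3.142, -0.0, 2.693]
wrist_force: [0.8, 0.0, -0.9]
finger_gap: 0.052
grip_force: 60.2
```

Emit:
step_arm:
  moves:
    - [0.6,0,0,-0.001,0]
    - [0.6,0,0,-0.001,0]
    - [0.6,0,0,-0.002,0]
    - [0.6,0,0,-0.002,0]

```text
time: 7.6
tool_pos: [0.5551, -0.0166, 0.0103]
tcp_rot: [3.142, -0.0, 2.693]
wrist_force: [0.4, 0.7, -0.6]
finger_gap: 0.0523
grip_force: 60.2
```

Emit:
step_arm:
  moves:
    - [0.6,0,0,-0.001,0]
    - [0.6,0,0,-0.001,0]
    - [0.6,0,0,-0.001,0]
    - [0.6,0,0,-0.001,0]

```text
time: 8.0
tool_pos: [0.5552, -0.0166, 0.0098]
tcp_rot: [3.141, 0.0, 2.693]
wrist_force: [-0.5, -0.2, -1.0]
finger_gap: 0.0523
grip_force: 60.2
```

Emit:
step_arm:
  moves:
    - [0.6,0,0,-0.001,0]
    - [0.6,0,0,-0.001,0]
    - [0.6,0,0,-0.001,0]
    - [0.6,0,0,-0.001,0]

```text
time: 8.4
tool_pos: [0.5552, -0.0166, 0.0097]
tcp_rot: [3.141, -0.0, 2.693]
wrist_force: [-2.1, 0.8, 5.5]
finger_gap: 0.0522
grip_force: 60.7
```

Contact. Release gently.

Emit:
step_arm:
  moves:
    - [0.62,0,0,0,0]
    - [0.64,0,0,0,0]
    - [0.7,0,0,0,0]
    - [0.85,0,0,0,0]
    - [1,0,0,0,0]
    - [1,0,0,0,0]
    - [1,0,0,0,0]

```text
time: 9.1
tool_pos: [0.5552, -0.0166, 0.0093]
tcp_rot: [3.142, -0.0, 2.693]
wrist_force: [0.1, -0.2, -0.5]
finger_gap: 0.0859
grip_force: 0.0
```

Emit:
step_arm:
  moves:
    - [1,0,0,0.03,0]
    - [1,0,0,0.1,0]
    - [1,0,0,0.2,0]
    - [1,0,0,0.3,0]
    - [1,0,0.1,0.32,0]
    - [1,0,0.2,0.32,0.05]
    - [1,0,0.3,0.32,0.1]
    - [1,0,0.4,0.32,0.161]

```text
time: 9.9
tool_pos: [0.5551, 0.1843, 0.171]
tcp_rot: [3.14, 0.001, -3.135]
wrist_force: [0.5, -0.7, -0.5]
finger_gap: 0.0858
grip_force: 0.0
```

```bash
python3 look.py c3 270 150 370 250 280 170 350 240
python3 - <<'E'
from h import *
for c in("top","side"):
    f=dict(np.load(f"{c}_c3.npz"));print(c,find(f,"white",.031,(.554,-.0175),.08,30),find(f,"green",.026,(.554,-.0175),.08,10))
E
python3 rel.py c3 .026 .034 .031 white
```

```text
{'time': 9.9, 'tool_pos': [0.5551, 0.1843, 0.171], 'tcp_rot': [3.1405, 0.0014, -3.1345], 'finger_gap': 0.0858, 'grip_force': 0.0, 'wrist_force': [0.4731, -0.7386, -0.4904]} [-0.97  0.33  0.7   1.68 -0.23  1.21  1.36]
top [([555.2, -15.9], 125.8, 57.0, -25.4)] []
side [([560.9, -21.0], 103.5, 98.6, -20.3)] []
plate 319 s [-53.3 -49.2  59.8  60.4] t [-27.6 -27.   -2.5  27.8  28.3] z 0.0305
ray s -41.2 61.9 t -31.2 27.7
stop 40 s [-56.1 -55.6 -49.8 -47.4 -47.3] t [-24.2  -5.2  24.1]
stop 38 s [52.1 52.5 57.4 60.3 60.5] t [-24.1  -5.6  20.5]
```

View pics/c3.png

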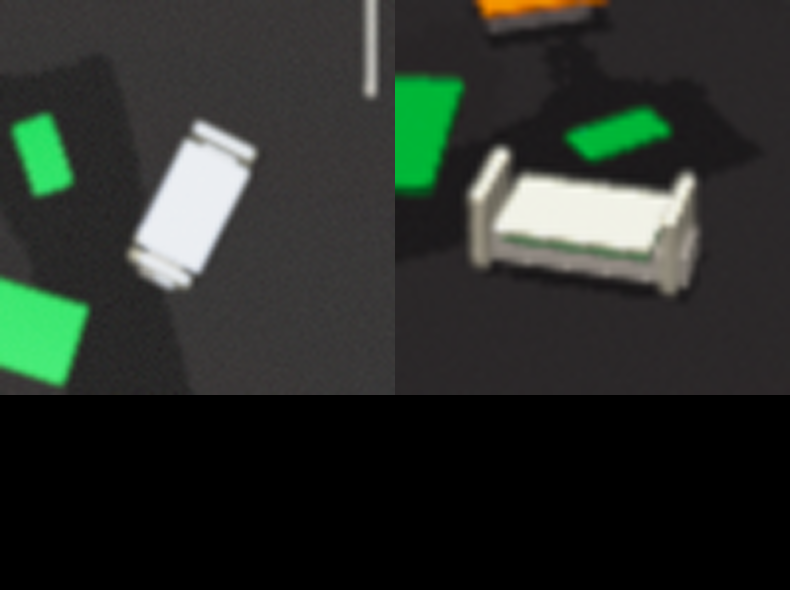

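Separator lies flat, centred between the stops and parallel to the bar (top half, about (190,205)). Now the amber.

Emit:
step_arm:
  moves:
    - [1,0.035,0.164,0,0]
    - [1,0.035,0.164,0,0]
    - [1,0.035,0.164,0,0]
    - [1,0.035,0.164,-0.08,0]
    - [1,0.035,0.164,-0.16,0]
    - [1,0.035,0.164,-0.16,0]
    - [1,0.035,0.164,-0.16,0]
    - [1,0.035,0.164,-0.16,0]

```text
time: 10.8
tool_pos: [0.5741, 0.2645, 0.0922]
tcp_rot: [3.14, 0.003, -3.141]
wrist_force: [0.0, 0.4, 0.4]
finger_gap: 0.0852
grip_force: 0.0
```

```bash
python3 look.py a1 180 150 280 250 260 120 340 200
```

```text
{'time': 10.8, 'tool_pos': [0.5741, 0.2645, 0.0922], 'tcp_rot': [3.14, 0.003, -3.1409], 'finger_gap': 0.0852, 'grip_force': 0.0, 'wrist_force': [0.0256, 0.3835, 0.3863]} [-0.98  0.52  0.63  1.63 -0.33  1.1   1.31]
```

View pics/a1.png

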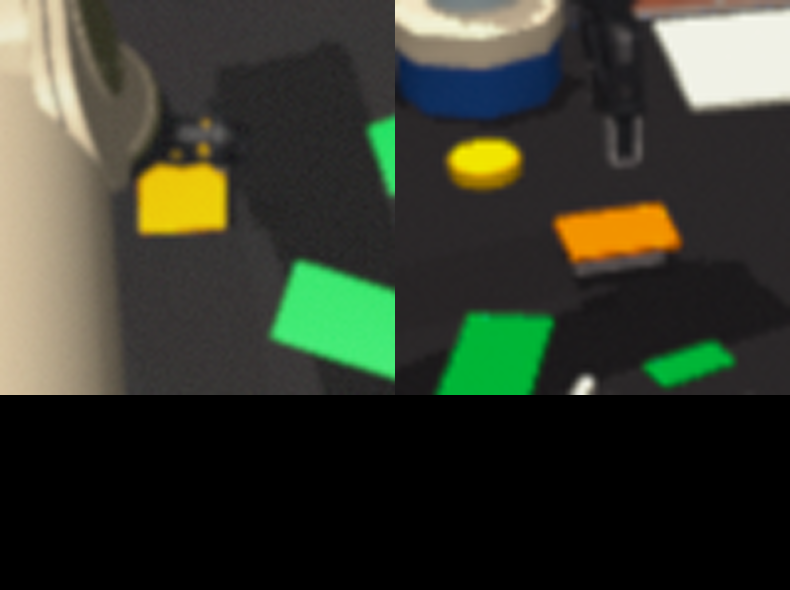

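Amber is below the open fingers, with the fingertip over its centre in the side half (about (620,160) over (618,235)). Descending.

Emit:
step_arm:
  moves:
    - [1,0,0,-0.04,0.018]
    - [1,0,0,-0.1,0.018]
    - [1,0,0,-0.15,0.018]
    - [1,0,0,-0.168,0.018]
    - [1,0,0,-0.168,0.018]
    - [1,0,0,-0.168,0.018]
    - [1,0,0,-0.168,0.018]

```text
time: 11.6
tool_pos: [0.5737, 0.2649, 0.0071]
tcp_rot: [3.14, 0.002, -3.084]
wrist_force: [-1.1, 0.1, -0.0]
finger_gap: 0.0856
grip_force: 0.0
```

Emit:
step_arm:
  moves:
    - [0.8,0,0,0,0]
    - [0.77,0,0,-0.004,0]
    - [0.77,0,0,-0.004,0]
    - [0.76,0,0,-0.004,0]
    - [0.76,0,0,-0.004,0]

```text
time: 12.1
tool_pos: [0.5727, 0.2646, 0.0034]
tcp_rot: [3.141, 0.0, -3.084]
wrist_force: [-0.2, 0.1, 0.5]
finger_gap: 0.065
grip_force: 0.3
```

Emit:
step_arm:
  moves:
    - [0.75,0,0,0,0]
    - [0.745,0,0,0,0]
    - [0.74,0,0,0,0]
    - [0.74,0,0,0,0]
    - [0.74,0,0,0,0]

```text
time: 12.6
tool_pos: [0.5727, 0.2645, 0.0035]
tcp_rot: [3.141, 0.0, -3.084]
wrist_force: [-1.2, 0.5, 3.8]
finger_gap: 0.0638
grip_force: 19.0
```

Emit:
step_arm:
  moves:
    - [0.735,0,0,0,0]
    - [0.735,0,0,0,0]
    - [0.735,0,0,0,0]
    - [0.735,0,0,0,0]

```text
time: 13.0
tool_pos: [0.5727, 0.2645, 0.0036]
tcp_rot: [3.141, 0.0, -3.084]
wrist_force: [-2.4, 0.6, 4.5]
finger_gap: 0.0634
grip_force: 28.7
```

Emit:
step_arm:
  moves:
    - [0.735,0,0,0.01,0]
    - [0.735,0,0,0.03,0]
    - [0.735,0,0,0.07,0]
    - [0.735,0,0,0.13,0]
    - [0.735,0,0,0.18,0]
    - [0.735,0,0,0.2,0]
    - [0.735,0,0,0.2,0]

```text
time: 13.7
tool_pos: [0.5734, 0.2647, 0.1048]
tcp_rot: [3.14, 0.002, -3.084]
wrist_force: [-0.3, 0.0, -1.4]
finger_gap: 0.0631
grip_force: 29.0
```

Emit:
step_arm:
  moves:
    - [0.735,-0.005,-0.06,0,-0.02]
    - [0.735,-0.01,-0.14,0,-0.05]
    - [0.735,-0.015,-0.22,0,-0.08]
    - [0.735,-0.02,-0.3,0,-0.1]
    - [0.735,-0.025,-0.38,0,-0.12]
    - [0.735,-0.03,-0.45,0,-0.14]
    - [0.735,-0.034,-0.5,0,-0.15]
    - [0.735,-0.034,-0.5,0,-0.161]

```text
time: 14.5
tool_pos: [0.5548, 0.01, 0.1027]
tcp_rot: [-3.14, -0.0, 2.688]
wrist_force: [-0.1, 0.4, -0.4]
finger_gap: 0.0632
grip_force: 29.0
```

Emit:
step_arm:
  moves:
    - [0.735,-0.001,-0.03,0,0]
    - [0.735,-0.001,-0.062,0,0]
    - [0.735,-0.001,-0.062,0,0]
    - [0.735,-0.001,-0.062,0,0]

```text
time: 14.9
tool_pos: [0.5551, -0.0164, 0.103]
tcp_rot: [-3.141, -0.001, 2.695]
wrist_force: [-0.2, -0.1, -1.4]
finger_gap: 0.0628
grip_force: 29.0
```

```bash
python3 look.py p1 260 140 380 260 260 140 360 240; python3 rel.py p1 .112 .135 .125 amber
```

```text
{'time': 14.9, 'tool_pos': [0.5551, -0.0164, 0.103], 'tcp_rot': [-3.1415, -0.0006, 2.6946], 'finger_gap': 0.0628, 'grip_force': 28.9887, 'wrist_force': [-0.2012, -0.0798, -1.4265]} [-0.75  0.38  0.84  1.83 -0.32  1.07  1.33]
plate 233 s [-40.5 -39.7  43.5  43.9] t [-37.1 -32.2  -7.1  35.1  39.9] z 0.125
ray s -3.5 45.3 t -37.4 39.8
stop 39 s [-56.6 -55.  -49.7 -47.6 -47.6] t [-24.1  -5.3  22.9]
stop 39 s [52.4 52.5 57.8 60.3 60.4] t [-24.7  -6.5  22.3]
```

View pics/p1.png

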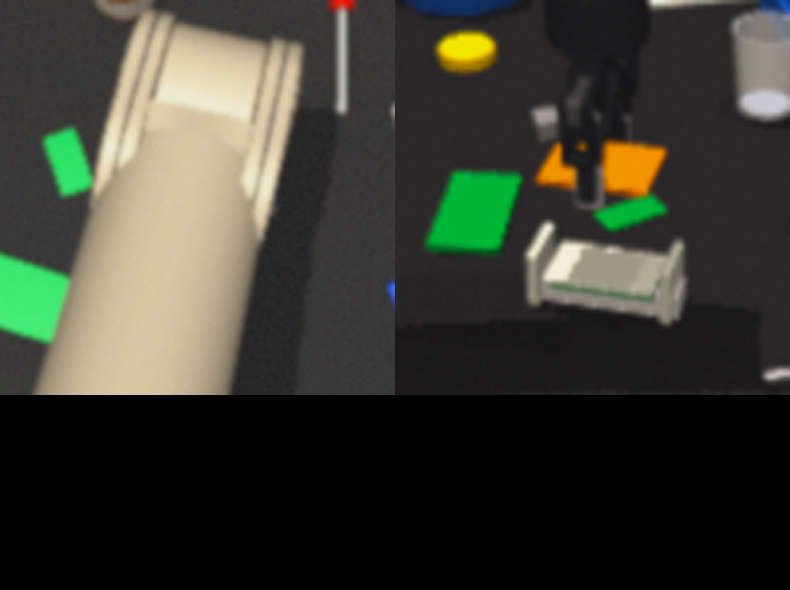

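Amber is held level and in line with the bar (side half (600,165) over cradle (605,275)); s centre 1.7 vs stops 2.3 mm. Lowering.

Emit:
step_arm:
  moves:
    - [0.735,0.001,0,-0.06,0]
    - [0.735,0.001,0,-0.11,0]
    - [0.735,0.001,0,-0.14,0]
    - [0.735,0.001,0,-0.155,0]
    - [0.735,0.001,0,-0.162,0]
    - [0.735,0.001,0,-0.162,0]
    - [0.735,0.001,0,-0.162,0]
    - [0.735,0.001,0,-0.162,0]

```text
time: 15.8
tool_pos: [0.5562, -0.0165, 0.0231]
tcp_rot: [3.141, 0.001, 2.694]
wrist_force: [0.1, 0.1, -0.2]
finger_gap: 0.0631
grip_force: 29.0
```

Emit:
step_arm:
  moves:
    - [0.735,0,0,-0.002,0]
    - [0.735,0,0,-0.004,0]
    - [0.735,0,0,-0.006,0]
    - [0.735,0,0,-0.008,0]
    - [0.735,0,0,-0.01,0]
    - [0.735,0,0,-0.01,0]
    - [0.735,0,0,-0.01,0]
    - [0.735,0,0,-0.01,0]

```text
time: 16.6
tool_pos: [0.5557, -0.0166, 0.0174]
tcp_rot: [3.141, 0.0, 2.694]
wrist_force: [0.2, 0.5, -0.6]
finger_gap: 0.0632
grip_force: 29.0
```

Emit:
step_arm:
  moves:
    - [0.735,0,0,-0.001,0]
    - [0.735,0,0,-0.002,0]
    - [0.735,0,0,-0.003,0]
    - [0.735,0,0,-0.003,0]
    - [0.735,0,0,-0.003,0]

```text
time: 17.1
tool_pos: [0.5557, -0.0165, 0.0158]
tcp_rot: [3.142, -0.0, 2.694]
wrist_force: [-0.6, 0.2, -0.3]
finger_gap: 0.0632
grip_force: 29.0
```

Emit:
step_arm:
  moves:
    - [0.735,0,0,-0.001,0]
    - [0.735,0,0,-0.001,0]
    - [0.735,0,0,-0.001,0]
    - [0.735,0,0,-0.001,0]

```text
time: 17.5
tool_pos: [0.5557, -0.0165, 0.0154]
tcp_rot: [3.141, -0.0, 2.694]
wrist_force: [-0.3, 0.3, -0.0]
finger_gap: 0.0636
grip_force: 29.0
```

Emit:
step_arm:
  moves:
    - [0.735,0,0,-0.001,0]
    - [0.735,0,0,-0.001,0]
    - [0.735,0,0,-0.001,0]
    - [0.735,0,0,-0.001,0]

```text
time: 17.9
tool_pos: [0.5557, -0.0166, 0.0148]
tcp_rot: [3.142, -0.0, 2.694]
wrist_force: [0.2, -0.1, -1.8]
finger_gap: 0.063
grip_force: 29.0
```

Emit:
step_arm:
  moves:
    - [0.735,0,0,-0.001,0]
    - [0.735,0,0,-0.001,0]
    - [0.735,0,0,-0.001,0]
    - [0.735,0,0,-0.001,0]

```text
time: 18.3
tool_pos: [0.5557, -0.0165, 0.0145]
tcp_rot: [3.141, 0.0, 2.694]
wrist_force: [-1.9, -0.2, 5.2]
finger_gap: 0.0633
grip_force: 29.5
```

Contact at about 6 N. Release slowly.

Emit:
step_arm:
  moves:
    - [0.745,0,0,0,0]
    - [0.755,0,0,0,0]
    - [0.77,0,0,0,0]
    - [0.85,0,0,0,0]
    - [1,0,0,0,0]
    - [1,0,0,0,0]
    - [1,0,0,0,0]

```text
time: 19.0
tool_pos: [0.5557, -0.0165, 0.0143]
tcp_rot: [3.142, -0.0, 2.694]
wrist_force: [-0.0, -0.0, 1.1]
finger_gap: 0.0857
grip_force: 0.0
```

Emit:
step_arm:
  moves:
    - [1,0,0,0.02,0]
    - [1,0,0,0.08,0]
    - [1,0,0,0.16,0]
    - [1,0,0,0.26,0]
    - [1,0,0.1,0.34,0]
    - [1,0,0.2,0.34,0]
    - [1,0,0.3,0.34,0]
    - [1,0,0.4,0.34,0]

```text
time: 19.8
tool_pos: [0.5557, 0.1739, 0.1859]
tcp_rot: [3.139, 0.001, 2.693]
wrist_force: [1.5, -0.2, -0.5]
finger_gap: 0.0856
grip_force: 0.0
```

Emit:
step_arm:
  moves:
    - [1,0,0.1,0,0]
    - [1,0,0.1,0,0]
    - [1,0,0.1,0,0]
    - [1,0,0.1,0,0]

```text
time: 20.2
tool_pos: [0.556, 0.2203, 0.1848]
tcp_rot: [-3.142, 0.001, 2.692]
wrist_force: [0.6, -0.5, 0.3]
finger_gap: 0.0852
grip_force: 0.0
```

```bash
python3 look.py f1 200 130 420 270 280 170 350 240; python3 rel.py f1 .031 .04 .037 amber
python3 - <<'E'
from h import *
f=dict(np.load("top_f1.npz"));print(find(f,"amber",.037,(.554,-.0175),.08,30),find(f,"blue",.026,(.458,-.242)))
E
```

```text
{'time': 20.2, 'tool_pos': [0.556, 0.2203, 0.1848], 'tcp_rot': [-3.1415, 0.0006, 2.6918], 'finger_gap': 0.0852, 'grip_force': 0.0, 'wrist_force': [0.6038, -0.5271, 0.2604]} [-1.08  0.37  0.79  1.63 -0.27  1.25  0.88]
plate 334 s [-40.2 -38.6  42.8  43.6] t [-32.5 -32.1  -3.4  33.   34.5] z 0.0367
ray s -38.9 44.2 t -37.0 32.7
stop 50 s [-57.  -55.6 -48.8 -35.8 -35.7] t [-24.3  -1.6  25.3]
stop 63 s [35.4 35.9 54.3 60.2 60.4] t [-24.7  -3.7  21.2]
[([554.9, -15.6], 84.4, 68.6, -25.4)] [([458.4, -242.1], 87.9, 68.8, 23.7)]
```

View pics/f1.png

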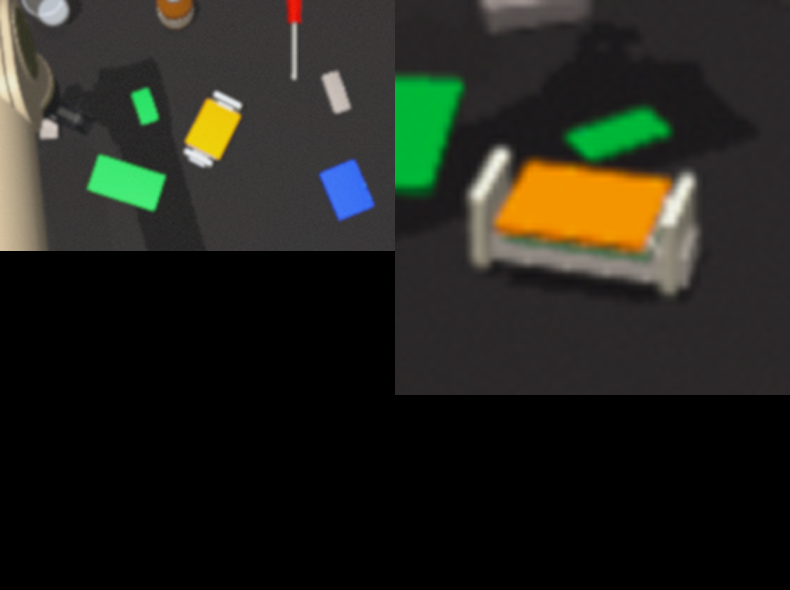

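The amber plate lies flat and square in the cradle at z = 37 mm (side half, (585,205)). It is centred within about 1 mm, and everything else is where it was.

```bash
python3 -c "
from bench import env
print(env.close_job())"
```

```text
the job is handed in; nothing more can be done
None
```

Job handed in at about 20 s: the separator lies on the green filter and the amber filter on the separator, square in the cradle and centred to about 1 mm; the amber was gripped at about 29 N and set down at about 6 N, and the last picture shows the blue filter and nearby bench items in place.

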